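# Release a tube held by a screw of unknown hand on an inclined mixer

## Task

Take the tube with the orange band off the inclined mixer: unscrew the red T-handle of its station until the black keeper is all the way up, then lift the tube a little, draw it out down the slope and lay it flat in the white tray, letting go only when it is down. The mixer's two heads spin opposite ways, so one handle has a left-hand thread and nothing shows which: feel gently, a few degrees each way, which way it loosens, and never force it against a stop (the bar must not twist more than about 15 degrees off its yellow pointer). Leave the tube with the green band in place with its keeper down.

Things in the scene. Friction and masses are not known exactly. Their poses are not given: they have to be found in the camera images.
- mixer: white inclined mixer, 190 x 236 x 128 mm; origin at the centre of its underside, x towards its back, z up. Its front edge is 30 mm high; the face rises from there at 30 degrees and looks at the robot. On it, side by side and 130 mm apart, lie stations A and B, alike to look at; which is left and which is right varies.
- station_a: A's plate; origin on the mixer's face under the middle of the seat, x up the slope, z squarely out of the face. The tube lies along x, its axis 24 mm above the face, on two saddles (x = +-38 mm, 14 mm long, cheeks 17 mm high), with room for fingers between them. A stop at x = -64 mm rises 10 mm above the tube's underside. The screw is at x = 86 mm.
- station_b: B's plate; made as A's.
- keeper_a_tip (a point): A's keeper, a black arm 8 mm thick that reaches from the screw to x = 38 mm over the top 17 mm of the tube; this point is under its tip, 39 mm above the face when down (2.5 mm above the tube). Unscrewing raises it (it does not turn) 6.5 mm per radian, up to 20 mm. Then the tube can be lifted 15 mm squarely, which clears the stop, and drawn 30 mm down the slope.
- keeper_b_tip (a point): B's keeper; as A's.
- handle_a_grip (a point): centre of A's red T-handle: bar 64 mm long (x), 15 mm thick (y), 22 mm tall; z outwards along the screw; keeper arm 26 mm below. Grip it across its thickness, tool along the screw; it rises with the keeper and stays where left. Loosening takes a steady 0.15 N m, over 3.1 rad from stop to stop. The bar drives the screw through a torsion spring, 3 N m per radian.
- handle_b_grip (a point): centre of B's red T-handle; as A's, but for its thread: of the two, one loosens anticlockwise seen from outside (right-hand thread), the other clockwise (left-hand thread); which station is which must be felt. Raising a keeper fully takes two or more grasps.
- screw_a_mark (a point): steel head of A's screw, 24 mm across, 22 mm below the handle's centre; x along its yellow pointer, z outwards. The bar lies along the pointer when nobody turns it. Turned the tightening way the screw stands still (it is tight at the start) and the bar only twists its spring, as it does at the upper stop: more than 0.33 rad (19 degrees) off the pointer is forcing it.
- screw_b_mark (a point): head of B's screw; as A's.
- tube_orange_center (a point): capped sample tube, 116 mm long, 25 mm across, 40 g, clear with a blue screw cap and a wide orange band; this point is the middle of the tube (on its axis, half-way along); y along its axis, away from the cap. It lies on its saddles, cap end down the slope against the stop, the other end under the keeper; which station it is on varies. This is the tube to take out.
- tube_green_center (a point): capped sample tube, 116 mm long, 25 mm across, 40 g, clear with a blue screw cap and a wide green band; this point is the middle of the tube (on its axis, half-way along); y along its axis, away from the cap. It lies on its saddles, cap end down the slope against the stop, the other end under the keeper; which station it is on varies. To be left alone.
- tray_floor (a point): middle of the inner floor (blue liner, 6 mm above the worktop) of an open white tray, 190 (its x) x 120 (its y) x 24 mm outside, walls 4 mm; fixed on the worktop. The tube fits along its x axis; its middle is then 12.5 mm above this point.

How it is judged:
On the way, in this order (a step that is already met when the one before it is completed fails the run):
1. the keeper over the orange-banded tube is raised by at least 15 mm (of 20) while that tube still lies in its seat (((distance between tube_orange_center and station_a below 0.032 m and z of keeper_a_tip in the frame of station_a above 0.054 m) or (distance between tube_orange_center and station_b below 0.032 m and z of keeper_b_tip in the frame of station_b above 0.054 m))), for 0.2 s.
2. the orange-banded tube is lowered into the tray (its middle less than 30 mm above the floor) while still in the fingers (x of tube_orange_center in the frame of tray_floor between -0.036 and 0.036 m and y of tube_orange_center in the frame of tray_floor between -0.045 and 0.045 m and z of tube_orange_center in the frame of tray_floor below 0.03 m and contact force between the fingers and tube_orange above 0.5 N), for 0.1 s.
At the end, for the whole second after the job is handed in: The orange-banded tube lies flat (within 6 degrees of level), released and at rest on the floor of the white tray, its middle within 36 mm (tray's x) and 45 mm (tray's y) of the tray's middle; the green-banded tube is still in its seat with its keeper down (raised less than 4 mm) (x of tube_orange_center in the frame of tray_floor between -0.036 and 0.036 m and y of tube_orange_center in the frame of tray_floor between -0.045 and 0.045 m and z of tube_orange_center in the frame of tray_floor below 0.02 m and angle between tube_orange_center's own y axis and vertical between 1.47 and 1.67 rad and linear speed of tube_orange below 0.02 m/s and contact force between the fingers and tube_orange below 0.1 N and ((distance between tube_green_center and station_a below 0.032 m and z of keeper_a_tip in the frame of station_a below 0.043 m) or (distance between tube_green_center and station_b below 0.032 m and z of keeper_b_tip in the frame of station_b below 0.043 m))); the robot touches nothing.
It fails at once if a handle is forced against a stop: twisted more than 0.33 rad (19 degrees) off its screw's pointer (angle between the x axis of handle_a_grip and the x axis of screw_a_mark, either way round above 0.33 rad or angle between the x axis of handle_b_grip and the x axis of screw_b_mark, either way round above 0.33 rad).
It fails at once if the green-banded tube is moved out of its seat, or its keeper raised by 4 mm or more (not ((distance between tube_green_center and station_a below 0.032 m and z of keeper_a_tip in the frame of station_a below 0.043 m) or (distance between tube_green_center and station_b below 0.032 m and z of keeper_b_tip in the frame of station_b below 0.043 m))).
It also fails if it takes over 72 s, if anything falls off the work surface, if the arm or the gripper's body presses on something with over 40 N, if the wrist force passes 120 N, or if a joint passes its speed limit or range.

## Robot

A 6-joint arm with a two-finger parallel gripper is mounted at the origin on a cart in front of the work surface, level with it; the furniture and walls round the work are solid. World frame = base frame: x ahead of the robot, y to its left, z up, the work surface at z = 0. Lengths are in m, angles in rad, forces in N, time in s.
With the tool pointing down it reaches from about 0.375 to 0.9 m from the base axis. Payload 3.1 kg.
Tool frame: the origin (TCP) lies midway between the tips of the shut fingers; the grasp point (between the pads) lies 19 mm behind it (manip.hold_point_z is the distance from the TCP to the grasp point, in m); z points along the fingers, y is the direction in which the jaws open and shut (so a half turn about z gives the same grasp; the last joint's range is limited). The gripper opens to 85 mm and grips with 20 to 120 N. Pads are 22 mm wide; open, the fingers measure 114 mm over their backs; the gripper's body (76 mm by 85 mm) begins 54 mm behind the grasp point. The pads swing forward as they close: fully open they stand 13 mm farther back than shut.
Start: joints at [-1.31, 0.527, 1.433, -0, 1.181, -0.178], TCP at [0.266, -0.565, 0.231] pointing down, gripper open.
Joint ranges: [-3.08, 3.08], [-0.75, 2.2], [0.22, 2.44], [-1.43, 4.57], [0, 2.65], [-2.85, 2.85]. Speed limits (rad/s): [2.79, 2.79, 3.14, 3.14, 3.14, 3.14].

## Interface

Orientations are given as a unit quaternion [x, y, z, w].
In Python, from station import manip gives the robot as it stands.
- The arm moves only by the tool drive_tool, never from a script. Its argument "motion" is one flat list of numbers, 7 for each row, row after row: the shift along the tool's x, y, z in mm, then the turn, a rotation vector about the tool's x, y, z in degrees, then the finger opening in mm, from 0 to 85.4. A call has 1 to 8 rows; each row is the pose to reach, as a shift and turn from the pose measured when the call began, along the tool's axes at that moment; what a row does not reach only later rows make up. A row lasts 1/8 s, in which the tool goes at most 62.5 mm and 10.7 degrees, less where a joint would pass 70% of its speed; a pose out of reach is approached as far as the arm can. A call with a gripper value outside its range is refused whole. The fingers move at their own pace and stop on an object; "force" is the grip in N (left out, the last holds). Time passes only in rows, so rows that repeat a pose let the fingers close. It gives the time, the measured TCP pose, the force and the opening at its end, in the units of the state.
- manip.sense(): the state, without advancing time (a new reading comes with each control period).
- manip.snapshot(name): name is "side" or "top"; returns a dict with "color" (384x512x3 uint8, red, green, blue), "fx", "fy", "cx", "cy" (pixels), "view" (4x4, takes a point from world to camera coordinates). Camera axes: x right, y up, looking along -z (the intrinsics and any distortion apply to the point x, -y, -z); pixel columns grow to the right and rows downward; lengths in m; the calibration is good to about 2 mm. A picture is of the moment at which its call begins. There is no depth.
- manip.sign_off(): hands the job in, once; it reports no verdict.
The state is a dict: "t": time; "q": joint angles; "qd": joint speeds; "tau": joint torques, N m; "tcp_pos": TCP position; "tool_rot": TCP orientation; "force": force on the tool from outside, world axes, zero at the start; "ft_torque": the same for the moment, N m; "finger_gap": opening from 0.0 (shut) to 1.0 (fully open).
Only numpy, scipy, OpenCV 4.12 (cv2) and the standard library are available. Lean on these libraries where they do the work, as an engineer would, in place of code of your own. Each camera call takes 0.05 s, during which the arm holds its last target.

## Working session

There is one attempt and no reset: what is moved stays moved. The work goes in short steps, Python scripts to look and compute and a tool call to move; the robot and the scene stay as the last step left them, time stands still between calls to the robot, and variables do not carry over. Pictures are saved under pics/ and viewed, and the job is handed in when it is done.

Besides the shell and the picture viewer there is one more tool, called after "Call:" by a JSON object that holds its "api" and its "payload", one argument or row to a line. drive_tool: Moves the arm, as the interface text tells. Its arguments: {"type":"object","properties":{"motion":{"type":"array","items":{"type":"number"}},"force":{"type":"number"}},"required":["motion"]}

```bash
ls; mkdir -p pics; python3 - <<'E'
from station import manip
import cv2,json
print(manip.sense(), manip.hold_point_z)
for n in("side","top"):
    s=manip.snapshot(n); cv2.imwrite(f"pics/{n}0.png",s["color"][:,:,::-1]); 
    print(n,{k:v for k,v in s.items() if k!="color"})
E
```

```text
pics
{'t': 0.0, 'q': array([-1.30950950e+00,  5.28478515e-01,  1.43389619e+00, -3.12773962e-06,
        1.18137138e+00, -1.78510647e-01]), 'qd': array([-6.53866363e-04,  7.41358469e-05,  2.42688564e-03,  2.57706757e-04,
        1.94682994e-03, -2.86915977e-05]), 'tau': array([ 6.66368724e-04, -4.42350984e+01, -1.78023720e+01, -2.42417873e-04,
        8.40762863e-03,  1.68258698e-06]), 'tcp_pos': array([ 0.26593238, -0.5648221 ,  0.23032796]), 'tool_rot': array([ 9.75918848e-01,  2.18131252e-01, -4.59954030e-05, -1.07573428e-03]), 'force': array([0.17224059, 0.13863492, 0.12486568]), 'ft_torque': array([ 0.00983741, -0.00360735, -0.01847823]), 'finger_gap': 0.9947131154804456} 0.0187
side {'fx': 494.185933323686, 'fy': 494.185933323686, 'cx': 255.34732800047317, 'cy': 187.21968475529928, 'view': array([[-0.94842978, -0.31675637, -0.01209783,  0.61486025],
       [ 0.15402342, -0.49386098,  0.85579093, -0.08856173],
       [-0.27705187,  0.80979425,  0.51718036, -1.030086  ],
       [ 0.        ,  0.        ,  0.        ,  1.        ]])}
top {'fx': 384.924789592051, 'fy': 384.924789592051, 'cx': 255.36195190245166, 'cy': 196.65080904948505, 'view': array([[-1.74741787e-02, -9.99847007e-01, -7.84853625e-04,
         2.27681293e-01],
       [ 9.98474280e-01, -1.74913010e-02,  5.23752567e-02,
        -5.52567758e-01],
       [-5.23809718e-02,  1.31558438e-04,  9.98627166e-01,
        -9.96089643e-01],
       [ 0.00000000e+00,  0.00000000e+00,  0.00000000e+00,
         1.00000000e+00]])}
```

View pics/side0.png

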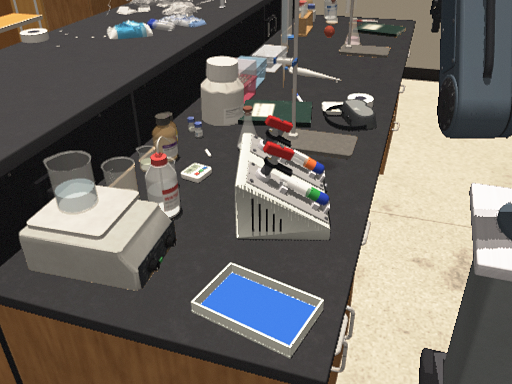

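View pics/top0.png

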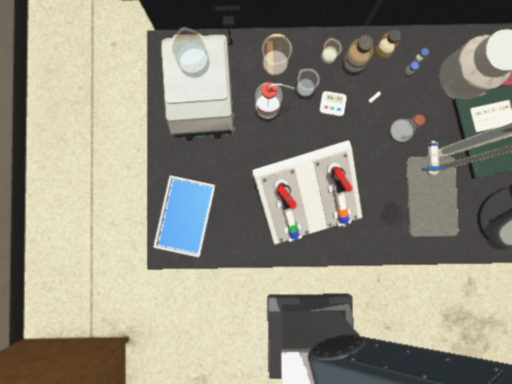

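```bash
python3 - <<'E'
import cv2
a=cv2.imread("pics/top0.png")[135:255,240:375]; cv2.imwrite("pics/t1.png",cv2.resize(a,None,fx=5,fy=5,interpolation=cv2.INTER_CUBIC))
a=cv2.imread("pics/side0.png")[105:245,220:345]; cv2.imwrite("pics/s1.png",cv2.resize(a,None,fx=4,fy=4,interpolation=cv2.INTER_CUBIC))
a=cv2.imread("pics/top0.png")[165:265,145:225]; cv2.imwrite("pics/t2.png",cv2.resize(a,None,fx=5,fy=5,interpolation=cv2.INTER_CUBIC))
E
```

```text
(no output)
```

View pics/t1.png

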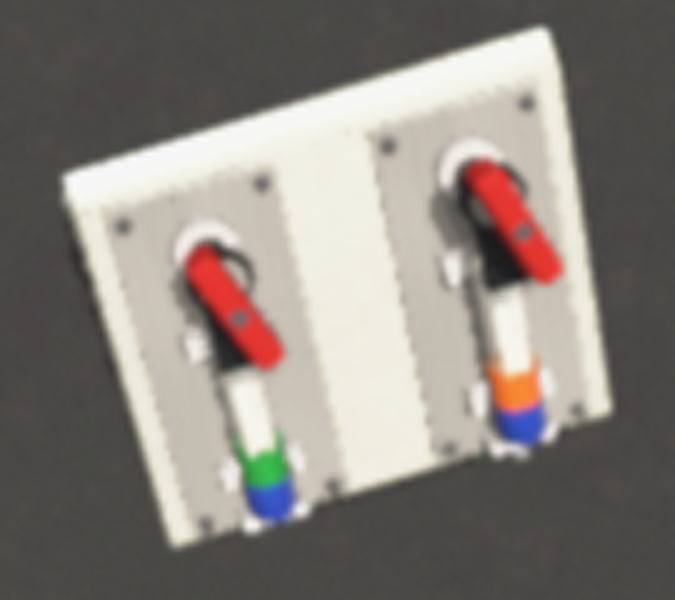

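View pics/s1.png

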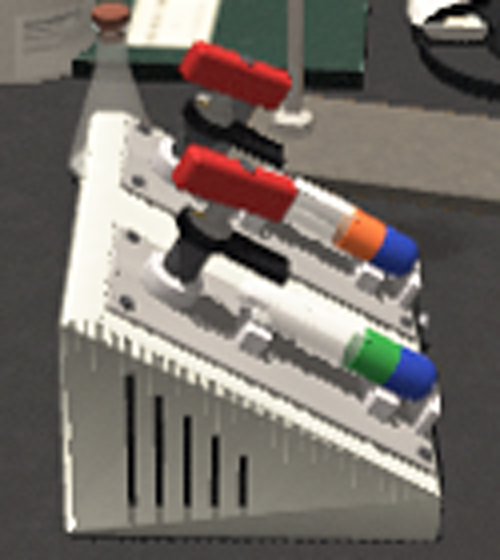

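View pics/t2.png

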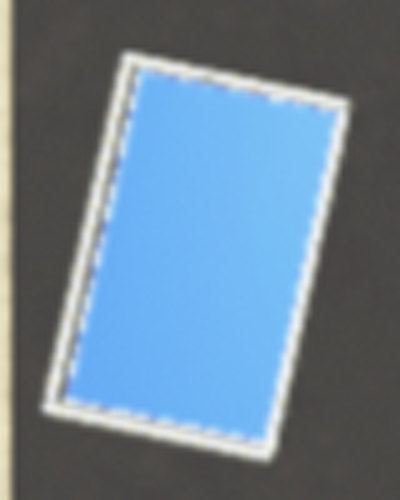

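```bash
cat > h.py <<'E'
import numpy as np, cv2
from scipy.spatial.transform import Rotation as R
CAM={"side":dict(f=494.185933,cx=255.347328,cy=187.219685,V=np.array([[-0.94842978,-0.31675637,-0.01209783,0.61486025],[0.15402342,-0.49386098,0.85579093,-0.08856173],[-0.27705187,0.80979425,0.51718036,-1.030086],[0,0,0,1]])),
"top":dict(f=384.92479,cx=255.361952,cy=196.650809,V=np.array([[-1.74741787e-02,-9.99847007e-01,-7.84853625e-04,2.27681293e-01],[9.98474280e-01,-1.74913010e-02,5.23752567e-02,-5.52567758e-01],[-5.23809718e-02,1.31558438e-04,9.98627166e-01,-9.96089643e-01],[0,0,0,1]]))}
def proj(n,p):
    c=CAM[n];p=np.atleast_2d(p);q=p@c["V"][:3,:3].T+c["V"][:3,3]
    return np.c_[c["cx"]+c["f"]*q[:,0]/-q[:,2], c["cy"]+c["f"]*q[:,1]/q[:,2]]
def onz(n,uv,z):
    c=CAM[n];r=c["V"][:3,:3];o=-r.T@c["V"][:3,3]
    d=r.T@np.array([(uv[0]-c["cx"])/c["f"],-(uv[1]-c["cy"])/c["f"],-1])
    return o+d*(z-o[2])/d[2]
def mix(x,y,yaw): return R.from_euler('z',yaw),np.array([x,y,0])
RY=R.from_euler('y',-30,degrees=True)  # station in mixer: x up the slope
def st2mix(p,side,s0):  # side +1 = left (+y)
    s=np.deg2rad(30);o=np.array([-.095+s0*np.cos(s),side*.065,.03+s0*np.sin(s)])
    return RY.apply(p)+o
E
cat > fit.py <<'E'
from h import *
from scipy.optimize import least_squares
T=lambda u,v:((u+.5)/5-.5+240,(v+.5)/5-.5+135)
S=lambda u,v:((u+.5)/4-.5+220,(v+.5)/4-.5+105)
B=[("top",T(65,175),(.095,.118,.128)),("top",T(547,28),(.095,-.118,.128)),("top",T(172,548),(-.095,.118,.03)),("top",T(611,412),(-.095,-.118,.03)),
("side",S(70,532),(.095,.118,0)),("side",S(438,540),(-.095,.118,0)),("side",S(438,494),(-.095,.118,.03)),("side",S(62,324),(.095,.118,.128))]
F=[("top",T(238,318),1,(.086,0,None)),("top",T(523,232),-1,(.086,0,None)),("side",S(248,153),1,(.086,0,None)),("side",S(249,60),-1,(.086,0,None)),
("top",T(275,521),1,(-.058,0,.024)),("top",T(522,447),-1,(-.058,0,.024))]
def res(p):
    r,t=mix(*p[:3]);o=[]
    for n,uv,P in B:o.append((proj(n,r.apply(P)+t)[0]-uv))
    for n,uv,s,P in F:
        P=(P[0],P[1],p[4] if P[2] is None else P[2]); o.append(proj(n,r.apply(st2mix(np.array(P),s,p[3]))+t)[0]-uv)
    return np.concatenate(o)
s=least_squares(res,[.45,-.1,.28,.098,.08],loss='soft_l1');print(s.x,np.rad2deg(s.x[2]));print(res(s.x).reshape(-1,2).round(2))
r,t=mix(*s.x[:3])
for sd in(1,-1):
  for nm,P in(("handle",(.086,0,.069)),("tube",(0,0,.024)),("st",(0,0,0))):print(sd,nm,(r.apply(st2mix(np.array(P),sd,s.x[3]))+t).round(4))
for c in [(123,55),(350,100),(270,460),(43,410)]:
  uv=((c[0]+.5)/5-.5+145,(c[1]+.5)/5-.5+165);print("tray",onz("top",uv,.024).round(4))
E
python3 fit.py
```

```text
[0.5552516  0.08435145 0.27651515 0.0781042  0.08504302] 15.843151093160376
[[-0.2  -0.19]
 [-0.39  0.23]
 [ 0.13  0.34]
 [-0.1   0.88]
 [-0.58  0.25]
 [ 0.08 -0.08]
 [ 1.05 -0.52]
 [-0.69 -1.04]
 [ 0.25  0.44]
 [ 0.14  0.41]
 [ 0.22  3.  ]
 [-0.03 -0.37]
 [-0.17 -1.65]
 [ 0.2  -2.  ]]
1 handle [0.5496 0.1503 0.1718]
1 tube [0.4996 0.1361 0.0898]
1 st [0.5112 0.1394 0.0691]
-1 handle [0.5851 0.0253 0.1718]
-1 tube [0.5351 0.0111 0.0898]
-1 st [0.5467 0.0144 0.0691]
tray [0.6149 0.4418 0.024 ]
tray [0.5893 0.3236 0.024 ]
tray [0.4037 0.3671 0.024 ]
tray [0.4314 0.4842 0.024 ]
```

```bash
sed -i 's/(-.058,0,.024)/(-.058,0,.0365)/g' fit.py; cat >> fit.py <<'E'
# overlay
def box(c,hx,hy,hz,yaw):
    q=np.array([[i,j,k] for i in(-1,1) for j in(-1,1) for k in(-1,1)])*[hx,hy,hz]
    return R.from_euler('z',yaw).apply(q)+c
E8=[(a,b) for a in range(8) for b in range(a+1,8) if bin(a^b).count('1')==1]
for n,(u0,u1,v0,v1) in {"top":(240,375,135,255),"side":(220,345,105,245)}.items():
    im=cv2.imread(f"pics/{n}0.png")[v0:v1,u0:u1];k=6 if n=="top" else 4;k=4 if n=="side" else 5
    im=cv2.resize(im,None,fx=k,fy=k,interpolation=cv2.INTER_CUBIC)
    W=lambda P,sd:r.apply(st2mix(P,sd,s.x[3]))+t
    for sd in(1,-1):
        for b in(box([.086,0,.069],.032,.0075,.011,HY),box([0,0,.024],.058,.0125,.0125,0),box([.060,0,.043],.022,.005,.004,0)):
            uv=((proj(n,W(b,sd))-[u0,v0]+.5)*k-.5).astype(int)
            for a,c in E8:cv2.line(im,tuple(map(int,uv[a])),tuple(map(int,uv[c])),(0,255,255),1)
    cv2.imwrite(f"pics/ov_{n}.png",im)
E
sed -i '1i HY=0.3' fit.py; python3 fit.py
```

```text
[0.55524156 0.08493924 0.27551794 0.08052847 0.08824537] 15.786015223574397
[[-0.43 -0.24]
 [-0.59  0.27]
 [-0.15  0.32]
 [-0.35  0.94]
 [-0.73  0.38]
 [-0.03  0.12]
 [ 0.94 -0.32]
 [-0.85 -0.92]
 [ 0.06  0.11]
 [ 0.23  0.06]
 [-0.11  1.28]
 [-0.27 -1.97]
 [ 0.54  0.22]
 [ 1.57 -0.28]]
1 handle [0.5517 0.1515 0.173 ]
1 tube [0.5017 0.1374 0.091 ]
1 st [0.5133 0.1406 0.0703]
-1 handle [0.5871 0.0264 0.173 ]
-1 tube [0.5371 0.0123 0.091 ]
-1 st [0.5486 0.0155 0.0703]
tray [0.6149 0.4418 0.024 ]
tray [0.5893 0.3236 0.024 ]
tray [0.4037 0.3671 0.024 ]
tray [0.4314 0.4842 0.024 ]
```

View pics/ov_top.png

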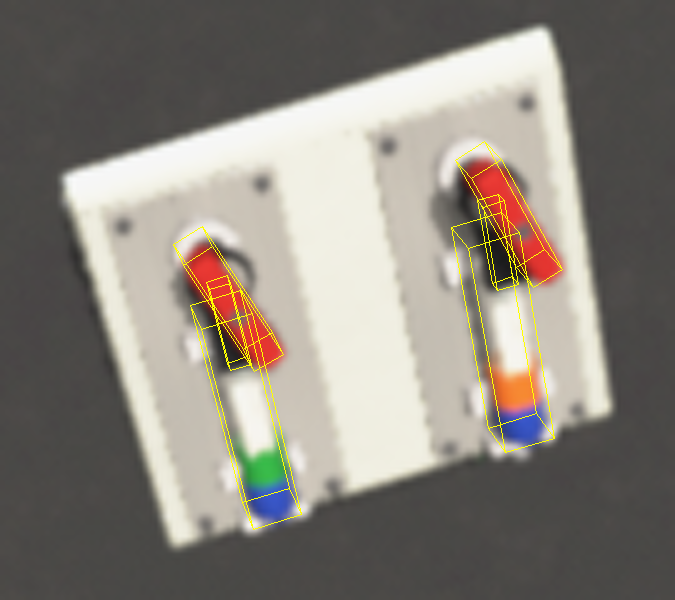

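View pics/ov_side.png

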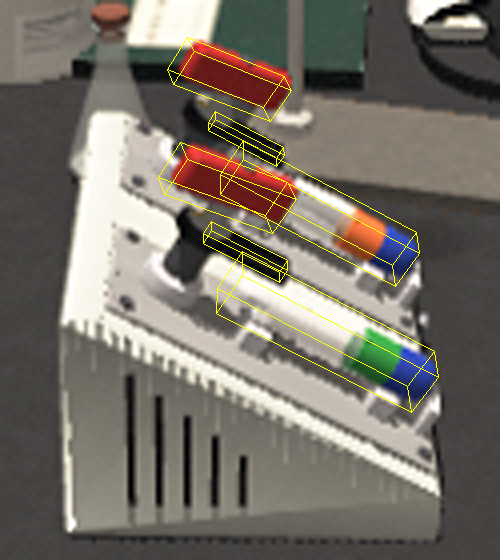

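```bash
cat > fith.py <<'E'
from fit import *
from scipy.optimize import minimize
def soft(n,win):
    u0,u1,v0,v1=win;a=cv2.imread(f"pics/{n}0.png")[v0:v1,u0:u1].astype(float)
    red=a[:,:,2]-np.maximum(a[:,:,1],a[:,:,0]);return np.clip(red/ (90 if n=="side" else 130),0,1)
for sd,wins in ((-1,{"top":(325,360,155,200),"side":(255,300,110,140)}),(1,{"top":(270,303,175,215),"side":(258,302,135,165)})):
    tg={n:soft(n,w) for n,w in wins.items()}
    if sd==-1: print({n:(v>.5).sum() for n,v in tg.items()})
    def cost(p,L=.032):
        c=0
        for n,w in wins.items():
            uv=(proj(n,W(box([p[0],p[1],p[2]],L-.001,.0075,.011,p[3]),sd))-[w[0],w[2]]+.5)*8
            m=np.zeros(((w[3]-w[2])*8,(w[1]-w[0])*8),np.uint8)
            cv2.fillConvexPoly(m,np.round(cv2.convexHull(uv.astype(np.float32))[:,0]*16).astype(int),255,shift=4)
            m=cv2.resize(m,(w[1]-w[0],w[3]-w[2]),interpolation=cv2.INTER_AREA)/255.
            c+=((m-tg[n])**2).sum()
        return c
    for i in(.24,.3,.4):
        o=minimize(cost,[.086,0,.071,i],method='Nelder-Mead',options=dict(initial_simplex=np.array([.086,0,.071,i])+np.vstack([np.zeros(4),np.diag([.006,.006,.006,.15])])))
        print(sd,o.x.round(4),o.fun,cost([.086,0,.069,.3]))
E
python3 fith.py | tail -7
```

```text
{'top': np.int64(194), 'side': np.int64(277)}
-1 [ 0.0844 -0.0011  0.0725  0.3742] 49.797843786881145 124.94803138731093
-1 [ 0.085  -0.0005  0.0727  0.3705] 49.42543987911391 124.94803138731093
-1 [ 0.0849 -0.0008  0.0729  0.3692] 49.16059696859625 124.94803138731093
1 [ 8.42e-02 -3.00e-04  7.34e-02  3.62e-01] 60.000514974137545 148.21836254755607
1 [ 8.460e-02 -3.000e-04  7.370e-02  3.628e-01] 60.43439267403601 148.21836254755607
1 [ 8.460e-02 -1.000e-04  7.360e-02  3.473e-01] 60.04385175782035 148.21836254755607
```

```bash
cat > plan.py <<'E'
from h import *
from station import manip
P=[0.55524156,0.08493924,0.27551794,0.0805]
r_,t_=mix(*P[:3])
SR=r_*RY                      # station orientation in world
def SW(p,sd=-1): return r_.apply(st2mix(np.array(p,float),sd,P[3]))+t_
def SI(p,sd=-1): return SR.inv().apply(np.array(p)-SW([0,0,0],sd))
def toolrot(ang,flip=False):  # tool z=-station z ; tool y perpendicular to bar direction ang (station yaw)
    z=-np.array([0,0,1.]);x=np.array([np.cos(ang),np.sin(ang),0]);
    if flip:x=-x
    return SR*R.from_matrix(np.c_[x,np.cross(z,x),z])
HP=.0187
def rel(grasp,rot,st=None):
    st=st or manip.sense();R0=R.from_quat(st["tool_rot"])
    tcp=np.array(grasp)+HP*rot.apply([0,0,1])
    return R0.inv().apply(tcp-st["tcp_pos"])*1000, np.rad2deg((R0.inv()*rot).as_rotvec())
def cur():
    s=manip.sense();R0=R.from_quat(s["tool_rot"]);return s,R0,s["tcp_pos"]-HP*R0.apply([0,0,1])
E
python3 - <<'E'
from plan import *
g=SW([.085,-.0008,.073]);print(g)
for f in(0,1):
  print(f,[a.round(1) for a in rel(SW([.085,-.0008,.153]),toolrot(.37,f))], toolrot(.37,f).as_matrix().round(2))
print(R.from_quat(manip.sense()["tool_rot"]).as_matrix().round(2))
E
```

```text
[0.58452328 0.02483846 0.17596985]
0 [array([ 509.1, -403. ,    2.3]), array([ -8. ,  29. , -11.5])] [[ 0.68  0.55  0.48]
 [ 0.57 -0.81  0.14]
 [ 0.47  0.18 -0.87]]
1 [array([ 509.1, -403. ,    2.3]), array([ 42.3,  11.7, 162.8])] [[-0.68 -0.55  0.48]
 [-0.57  0.81  0.14]
 [-0.47 -0.18 -0.87]]
[[ 0.9   0.43 -0.  ]
 [ 0.43 -0.9   0.  ]
 [ 0.   -0.   -1.  ]]
```

Call:
{"api": "drive_tool", "payload": {
  "motion": [46,-37,0,-1,3,-1,40,92,-73,0,-1,5,-2,40,139,-110,0,-2,8,-3,40,185,-146,0,-3,10,-4,40,231,-183,0,-4,13,-5,40,278,-220,0,-4,16,-6,40,324,-256,0,-5,18,-7,40,370,-293,0,-6,21,-8,40],
  "force": 60
}}

```text
t: 1.1
tcp_pos: [0.4767, -0.1406, 0.2312]
tool_rot: [0.941, 0.281, 0.19, 0.01]
force: [1.8, -0.9, -0.3]
finger_gap: 0.471
```

```bash
python3 - <<'E'
from plan import *
print([a.round(1) for a in rel(SW([.085,-.0008,.133]),toolrot(.37))],manip.sense()["q"],manip.sense()["t"])
E
```

```text
[array([146. , -90.8,  64. ]), array([-1.9,  7.9, -3.5])] [-0.70177537  0.26850089  1.98074424  0.47627465  0.71652428 -0.04674574] 1.1
```

Call:
{"api": "drive_tool", "payload": {
  "motion": [48,-30,14,-1,3,-1,40,97,-60,28,-1,5,-2,40,146,-91,44,-2,8,-3.5,40,146,-91,64,-2,8,-3.5,40,146,-91,64,-2,8,-3.5,40]
}}

```text
t: 1.72
tcp_pos: [0.5638, 0.0207, 0.2103]
tool_rot: [0.916, 0.307, 0.258, 0.012]
force: [0.1, -0.2, -0.2]
finger_gap: 0.468
```

```bash
python3 - <<'E'
from plan import *
s=manip.sense()
print([a.round(1) for a in rel(SW([.085,-.0008,.074]),toolrot(.37))],s["q"],s["t"],s["force"],s["ft_torque"])
for n in("side","top"):
    im=manip.snapshot(n)["color"][:,:,::-1]; u,v=proj(n,SW([.085,0,.09]))[0].astype(int)
    a=im[max(v-60,0):v+60,u-70:u+70]; cv2.imwrite(f"pics/{n}1.png",cv2.resize(a,None,fx=4,fy=4,interpolation=cv2.INTER_CUBIC))
E
```

```text
[array([ 0.4,  2. , 58. ]), array([-0.1,  0. ,  0.1])] [-0.31394021  0.36286147  1.98784755  0.70974079  0.44228393  0.01382017] 1.725 [ 0.08745309 -0.18775915 -0.18162823] [-0.00873781  0.2394767   0.02107217]
```

View pics/side1.png

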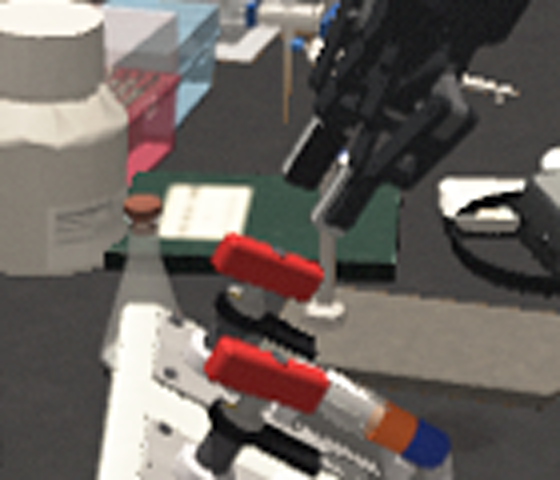

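View pics/top1.png

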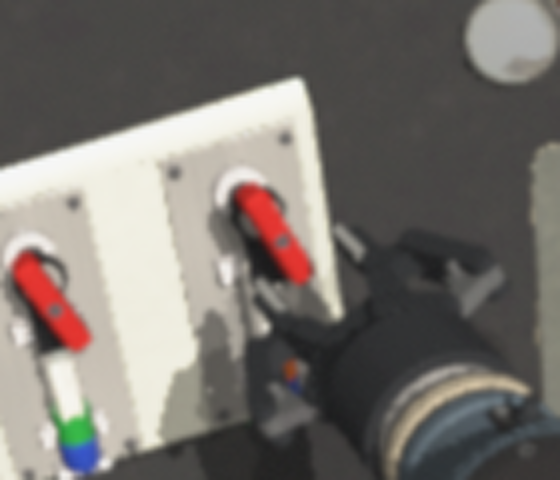

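Call:
{"api": "drive_tool", "payload": {
  "motion": [0,2,20,0,0,0,40,0,2,40,0,0,0,40,0,2,57,0,0,0,40,0,2,57,0,0,0,40]
}}

```text
t: 2.33
tcp_pos: [0.593, 0.0242, 0.1624]
tool_rot: [0.916, 0.305, 0.259, 0.013]
force: [0.2, 0.2, -0.5]
finger_gap: 0.468
```

```bash
cat > look.py <<'E'
import sys
from plan import *
tag,pt=sys.argv[1],eval(sys.argv[2])
sd=int(sys.argv[3]) if len(sys.argv)>3 else -1
s,R0,g=cur();print("t",round(s["t"],2),"grasp in station",(SI(g,sd)*1000).round(1),"q",s["q"].round(2),"F",R0.inv().apply(s["force"]).round(2),"M",R0.inv().apply(s["ft_torque"]).round(3),"gap",round(s["finger_gap"],3))
p=SW(pt,sd) if len(sys.argv)<5 else np.array(pt)
L=[]
for n in("side","top"):
    im=manip.snapshot(n)["color"][:,:,::-1]; u,v=proj(n,p)[0].astype(int);u=min(max(u,50),460);v=min(max(v,50),330)
    L.append(cv2.resize(im[v-50:v+50,u-50:u+50],(400,400),interpolation=cv2.INTER_CUBIC))
cv2.imwrite(f"pics/{tag}.png",np.hstack(L))
E
python3 look.py a1 "[.085,0,.07]"
```

```text
t 2.33 grasp in station [85.1 -3.7 75.9] q [-0.28  0.49  1.96  0.87  0.35 -0.13] F [ 0.06 -0.15  0.53] M [ 0.156 -0.166 -0.035] gap 0.468
```

View pics/a1.png

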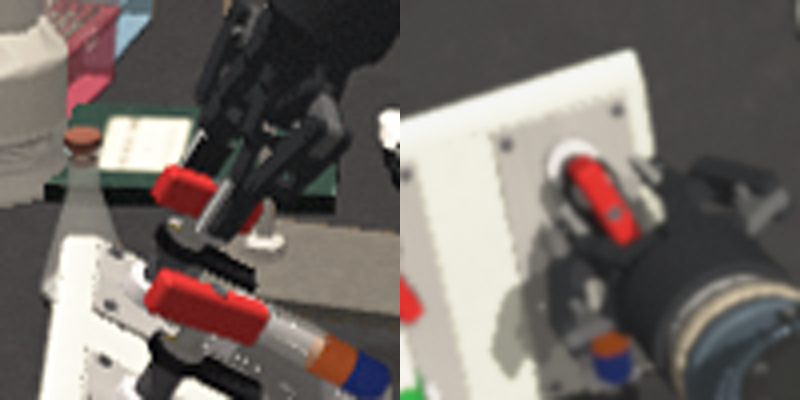

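```bash
python3 - <<'E'
from plan import *
print([a.round(1) for a in rel(SW([.085,-.0008,.075]),toolrot(.37))])
E
```

```text
[array([ 0.5, -2.8,  1.7]), array([ 0.1, -0.1, -0. ])]
```

Call:
{"api": "drive_tool", "payload": {
  "motion": [0,-3,1,0,0,0,40,0,-3,1,0,0,0,40]
}}

```text
t: 2.68
tcp_pos: [0.5915, 0.0269, 0.1625]
tool_rot: [0.916, 0.306, 0.26, 0.013]
force: [-0.4, -0.5, -0.3]
finger_gap: 0.467
```

```bash
python3 - <<'E'
from plan import *
print([a.round(1) for a in rel(SW([.085,-.0008,.075]),toolrot(.37))])
s,R0,g=cur();print(R0.inv().apply(s["ft_torque"]).round(3),R0.inv().apply(s["force"]).round(3),s["qd"].round(3))
E
```

```text
[array([0.4, 0.3, 1.4]), array([ 0.2, -0.1, -0. ])]
[ 0.071 -0.244  0.004] [-0.672  0.131  0.023] [-0.     0.004 -0.006  0.    -0.002  0.001]
```

Centred. Close gently.

Call:
{"api": "drive_tool", "payload": {
  "motion": [0,0,1,0,0,0,10,0,0,1,0,0,0,5,0,0,1,0,0,0,5,0,0,1,0,0,0,5,0,0,1,0,0,0,5],
  "force": 40
}}

```text
t: 3.3
tcp_pos: [0.5916, 0.0275, 0.1618]
tool_rot: [0.916, 0.306, 0.26, 0.013]
force: [-3.6, 1.8, 5.7]
finger_gap: 0.168
```

```bash
python3 look.py a2 "[.085,0,.07]"
```

```text
t 3.3 grasp in station [84.4 -0.1 75.7] q [-0.28  0.49  1.97  0.88  0.35 -0.14] F [ 1.24 -2.44 -6.4 ] M [ 0.438 -0.14   0.041] gap 0.168
```

View pics/a2.png

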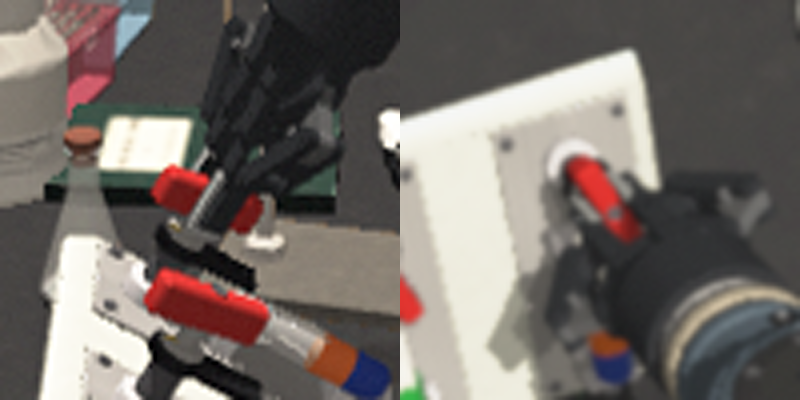

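Call:
{"api": "drive_tool", "payload": {
  "motion": [0,0,0,0,0,3,5,0,0,0,0,0,5,5,0,0,0,0,0,5,5]
}}

```text
t: 3.78
tcp_pos: [0.5916, 0.0276, 0.1619]
tool_rot: [0.928, 0.266, 0.26, 0.001]
force: [-2.9, 0.2, 4.5]
finger_gap: 0.171
```

```bash
cat > f.py <<'E'
from plan import *
s,R0,g=cur();m=SR.inv()*R0;x=m.apply([1,0,0])
print("t",round(s["t"],2),"g",(SI(g)*1000).round(1),"ang",np.rad2deg(np.arctan2(x[1],x[0])).round(2),"tilt",np.rad2deg(np.arccos(-m.apply([0,0,1])[2])).round(2),"F",R0.inv().apply(s["force"]).round(1),"M",R0.inv().apply(s["ft_torque"]).round(3),"q",s["q"].round(2),"gap",s["finger_gap"].round(3))
E
python3 f.py
```

```text
Traceback (most recent call last):
  File "f.py", line 3, in <module>
    print("t",round(s["t"],2),"g",(SI(g)*1000).round(1),"ang",np.rad2deg(np.arctan2(x[1],x[0])).round(2),"tilt",np.rad2deg(np.arccos(-m.apply([0,0,1])[2])).round(2),"F",R0.inv().apply(s["force"]).round(1),"M",R0.inv().apply(s["ft_torque"]).round(3),"q",s["q"].round(2),"gap",s["finger_gap"].round(3))
                                                                                                                                                                                                                                                                                   ^^^^^^^^^^^^^^^^^^^^^
AttributeError: 'float' object has no attribute 'round'
```

```bash
sed -i 's/s\["finger_gap"\].round(3)/round(s["finger_gap"],3)/' f.py; python3 f.py
```

```text
t 3.77 g [84.5 -0.1 75.7] ang 16.22 tilt 0.15 F [ 0.2 -1.  -5.3] M [ 0.238 -0.238 -0.211] q [-0.28  0.49  1.97  0.88  0.35 -0.06] gap 0.171
```

Call:
{"api": "drive_tool", "payload": {
  "motion": [0,0,0,0,0,-4,5,0,0,0,0,0,-8,5,0,0,0,0,0,-11,5,0,0,0,0,0,-11,5]
}}

```text
t: 4.28
tcp_pos: [0.5917, 0.0275, 0.1619]
tool_rot: [0.899, 0.353, 0.259, 0.026]
force: [-1.8, 0.4, 2.6]
finger_gap: 0.165
```

```bash
python3 f.py
```

```text
t 4.28 g [84.5 -0.1 75.7] ang 27.09 tilt 0.17 F [ 0.4 -0.8 -3.1] M [ 0.29  -0.107  0.321] q [-0.28  0.49  1.97  0.88  0.35 -0.25] gap 0.165
```

Call:
{"api": "drive_tool", "payload": {
  "motion": [0,0,0,0,0,-1,5,0,0,0,0,0,-2,5,0,0,0,0,0,-2,5,0,0,0,0,0,-2,5]
}}

```text
t: 4.78
tcp_pos: [0.5917, 0.0275, 0.1619]
tool_rot: [0.893, 0.368, 0.258, 0.031]
force: [-2.3, 1.3, 2.3]
finger_gap: 0.169
```

```bash
python3 f.py;  python3 look.py a3 "[.085,0,.07]"
```

```text
t 4.78 g [84.5 -0.1 75.7] ang 29.07 tilt 0.17 F [ 0.5 -1.8 -2.9] M [ 0.267 -0.1    0.414] q [-0.28  0.49  1.97  0.88  0.35 -0.28] gap 0.169
t 4.78 grasp in station [84.5 -0.1 75.7] q [-0.28  0.49  1.97  0.88  0.35 -0.28] F [ 0.51 -1.8  -2.91] M [ 0.267 -0.1    0.414] gap 0.169
```

View pics/a3.png

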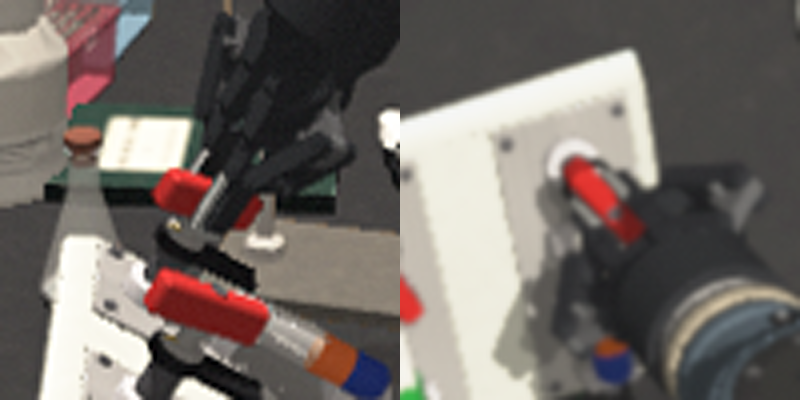

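Call:
{"api": "drive_tool", "payload": {
  "motion": [0,0,0,0,0,6,5,0,0,0,0,0,11,5,0,0,0,0,0,14,5,0,0,0,0,0,16,5,0,0,0,0,0,16,5]
}}

```text
t: 5.5
tcp_pos: [0.5915, 0.0275, 0.1621]
tool_rot: [0.935, 0.242, 0.26, -0.005]
force: [-4.0, -0.1, 6.4]
finger_gap: 0.167
```

```bash
python3 f.py
```

```text
t 5.5 g [84.4 -0.1 76. ] ang 13.27 tilt 0.16 F [ 0.1 -1.  -7.5] M [ 0.226 -0.307 -0.22 ] q [-0.28  0.49  1.97  0.88  0.35 -0.  ] gap 0.167
```

Call:
{"api": "drive_tool", "payload": {
  "motion": [0,0,-1,0,0,6,5,0,0,-2,0,0,12,5,0,0,-2.5,0,0,18,5,0,0,-3,0,0,24,5,0,0,-3.7,0,0,30,5,0,0,-4.4,0,0,36,5,0,0,-5,0,0,42,5,0,0,-5.8,0,0,48,5]
}}

```text
t: 6.5
tcp_pos: [0.5886, 0.0269, 0.1669]
tool_rot: [0.952, -0.159, 0.235, -0.11]
force: [0.3, 1.7, 2.4]
finger_gap: 0.167
```

```bash
python3 f.py
```

```text
t 6.5 g [84.3  0.1 81.6] ang -34.74 tilt 0.12 F [ 0.6 -2.3 -1.8] M [ 0.072 -0.345 -0.206] q [-0.28  0.47  1.97  0.86  0.36  0.85] gap 0.167
```

Call:
{"api": "drive_tool", "payload": {
  "motion": [0,0,-1,0,0,8,5,0,0,-2,0,0,16,5,0,0,-2.8,0,0,24,5,0,0,-3.7,0,0,32,5,0,0,-4.6,0,0,40,5,0,0,-5.5,0,0,48,5,0,0,-6.4,0,0,56,5,0,0,-7.3,0,0,64,5]
}}

```text
t: 7.5
tcp_pos: [0.5852, 0.0262, 0.1733]
tool_rot: [0.723, -0.64, 0.141, -0.218]
force: [-0.8, 1.9, 2.6]
finger_gap: 0.163
```

```bash
python3 f.py
```

```text
t 7.5 g [84.5  0.3 88.8] ang -98.8 tilt 0.1 F [-2.2 -0.8 -2.3] M [-0.201 -0.31  -0.153] q [-0.29  0.46  1.98  0.84  0.37  1.99] gap 0.163
```

Call:
{"api": "drive_tool", "payload": {
  "motion": [0,0,-0.8,0,0,8,5,0,0,-1.7,0,0,16,5,0,0,-2.6,0,0,24,5,0,0,-3.5,0,0,32,5,0,0,-4.4,0,0,40,5,0,0,-4.9,0,0,44,5,0,0,-4.9,0,0,44,5]
}}

```text
t: 8.38
tcp_pos: [0.583, 0.0256, 0.1777]
tool_rot: [-0.432, 0.864, -0.049, 0.255]
force: [-1.3, 0.7, 4.7]
finger_gap: 0.165
```

```bash
python3 f.py;  python3 look.py a4 "[.085,0,.08]"
```

```text
t 8.38 g [84.7  0.4 93.8] ang -142.63 tilt 0.11 F [-1.8 -0.1 -4.6] M [-0.359 -0.006 -0.162] q [-0.29  0.45  1.98  0.82  0.37  2.77] gap 0.165
t 8.38 grasp in station [84.7  0.4 93.8] q [-0.29  0.45  1.98  0.82  0.37  2.77] F [-1.76 -0.09 -4.55] M [-0.359 -0.006 -0.162] gap 0.165
```

View pics/a4.png

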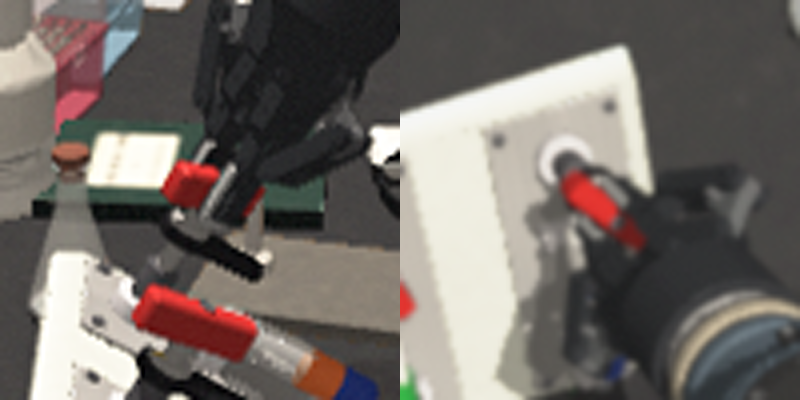

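Call:
{"api": "drive_tool", "payload": {
  "motion": [0,0,0,0,0,-3,40,0,0,0,0,0,-3,40,0,0,-22,0,0,-3,40,0,0,-45,0,0,-8,40,0,0,-45,0,0,-18,40,0,0,-45,0,0,-28,40,0,0,-45,0,0,-38,40,0,0,-45,0,0,-48,40]
}}

```text
t: 9.48
tcp_pos: [0.5614, 0.0192, 0.2164]
tool_rot: [0.747, -0.612, 0.149, -0.213]
force: [-1.1, 0.3, -0.5]
finger_gap: 0.468
```

Call:
{"api": "drive_tool", "payload": {
  "motion": [0,0,0,0,0,-10,40,0,0,0,0,0,-20,40,0,0,0,0,0,-30,40,0,0,0,0,0,-40,40,0,0,0,0,0,-50,40,0,0,0,0,0,-60,40,0,0,0,0,0,-70,40,0,0,0,0,0,-80,40]
}}

```text
t: 10.48
tcp_pos: [0.5614, 0.019, 0.2161]
tool_rot: [0.966, 0.014, 0.251, -0.066]
force: [0.3, 0.3, -0.9]
finger_gap: 0.469
```

```bash
python3 f.py;  python3 look.py a5 "[.085,0,.08]"; python3 - <<'E'
from plan import *
print([a.round(1) for a in rel(SW([.0846,.0004,.0945]),toolrot(np.deg2rad(40.5)))])
E
```

```text
t 10.47 g [ 8.440e+01 -1.000e-01  1.384e+02] ang -14.09 tilt 0.11 F [-0.1 -0.1  0.9] M [-0.071 -0.23   0.039] q [-0.32  0.35  1.99  0.7   0.45  0.64] gap 0.469
t 10.47 grasp in station [ 8.440e+01 -1.000e-01  1.384e+02] q [-0.32  0.35  1.99  0.7   0.45  0.64] F [-0.12 -0.15  0.94] M [-0.071 -0.23   0.039] gap 0.469
[array([-0. , -0.6, 43.9]), array([  0.1,  -0.1, -54.9])]
```

View pics/a5.png

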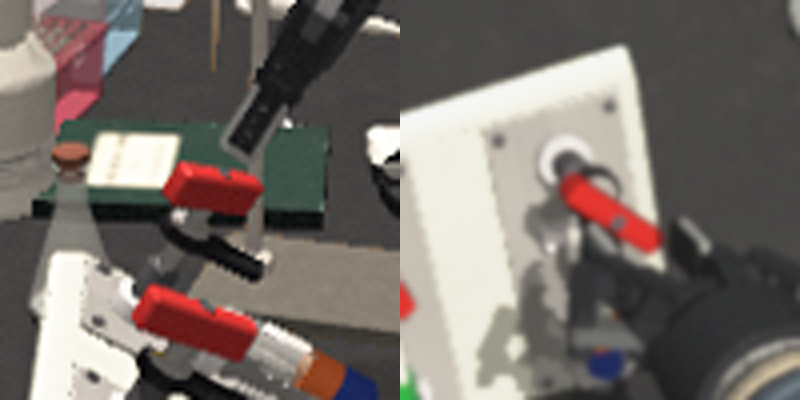

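Call:
{"api": "drive_tool", "payload": {
  "motion": [0,0,0,0,0,-10,40,0,0,0,0,0,-20,40,0,0,0,0,0,-30,40,0,0,0,0,0,-40,40,0,0,0,0,0,-50,40,0,-1,15,0,0,-55,40,0,-1,35,0,0,-55,40,0,-1,44,0,0,-55,40]
}}

```text
t: 11.58
tcp_pos: [0.5827, 0.0259, 0.1772]
tool_rot: [0.852, 0.455, 0.253, 0.056]
force: [0.1, 0.3, -0.8]
finger_gap: 0.468
```

Call:
{"api": "drive_tool", "payload": {
  "motion": [0,0,0,0,0,0,10,0,0,0,0,0,0,5,0,0,0,0,0,0,5,0,0,0,0,0,0,5]
}}

```text
t: 12.08
tcp_pos: [0.583, 0.0255, 0.1774]
tool_rot: [0.852, 0.455, 0.253, 0.056]
force: [2.9, -1.0, -5.9]
finger_gap: 0.167
```

```bash
python3 f.py
```

```text
t 12.07 g [84.5  0.3 93.6] ang 40.39 tilt 0.12 F [-1.7  0.8  6.4] M [-0.017 -0.444 -0.05 ] q [-0.29  0.45  1.98  0.82  0.37 -0.42] gap 0.167
```

Call:
{"api": "drive_tool", "payload": {
  "motion": [0,0,-0.5,0,0,5,5,0,0,-1,0,0,10,5,0,0,-1.5,0,0,15,5,0,0,-1.5,0,0,15,5]
}}

```text
t: 12.58
tcp_pos: [0.5823, 0.0253, 0.1787]
tool_rot: [0.904, 0.34, 0.258, 0.023]
force: [2.7, -0.1, -4.5]
finger_gap: 0.169
```

```bash
python3 f.py
```

```text
t 12.57 g [84.6  0.3 95.1] ang 25.46 tilt 0.12 F [-0.4  0.8  5.2] M [ 0.037 -0.31  -0.097] q [-0.29  0.44  1.98  0.81  0.38 -0.15] gap 0.169
```

Call:
{"api": "drive_tool", "payload": {
  "motion": [0,0,-0.3,0,0,3,5,0,0,-0.6,0,0,6,5,0,0,-0.6,0,0,6,5]
}}

```text
t: 12.95
tcp_pos: [0.582, 0.0253, 0.1792]
tool_rot: [0.92, 0.293, 0.259, 0.01]
force: [3.4, -0.3, -4.9]
finger_gap: 0.167
```

```bash
python3 f.py
```

```text
t 12.95 g [84.6  0.4 95.7] ang 19.59 tilt 0.12 F [-0.1  1.3  5.9] M [ 0.043 -0.271 -0.144] q [-0.29  0.44  1.98  0.81  0.38 -0.05] gap 0.167
```

Call:
{"api": "drive_tool", "payload": {
  "motion": [0,0,0,0,0,-2,50,0,0,0,0,0,-2,50,0,0,-20,0,0,-2,50,0,0,-45,0,0,-2,50,0,0,-60,0,0,5,50,0,0,-60,0,0,12,50,0,0,-60,0,0,19.6,50]
}}

```text
t: 13.82
tcp_pos: [0.5528, 0.0173, 0.2318]
tool_rot: [0.957, 0.13, 0.257, -0.035]
force: [-0.3, 0.3, -0.2]
finger_gap: 0.585
```

```bash
python3 f.py;  python3 look.py a6 "[.04,0,.06]"; python3 - <<'E'
from plan import *
for z in(.11,.033):print([a.round(1) for a in rel(SW([-.010,-.0,z]),toolrot(0))])
E
```

```text
t 13.82 g [ 84.7   0.7 156.4] ang -0.23 tilt 0.15 F [-0.3 -0.3  0. ] M [ 0.005 -0.288  0.005] q [-0.33  0.31  1.99  0.65  0.48  0.44] gap 0.585
t 13.82 grasp in station [ 84.7   0.7 156.4] q [-0.33  0.31  1.99  0.65  0.48  0.44] F [-0.31 -0.33  0.05] M [ 0.005 -0.288  0.005] gap 0.585
[array([-94.6,   0.6,  46. ]), array([ 0.1, -0.1,  0. ])]
[array([-94.7,   0.4, 123. ]), array([ 0.1, -0.1,  0. ])]
```

View pics/a6.png

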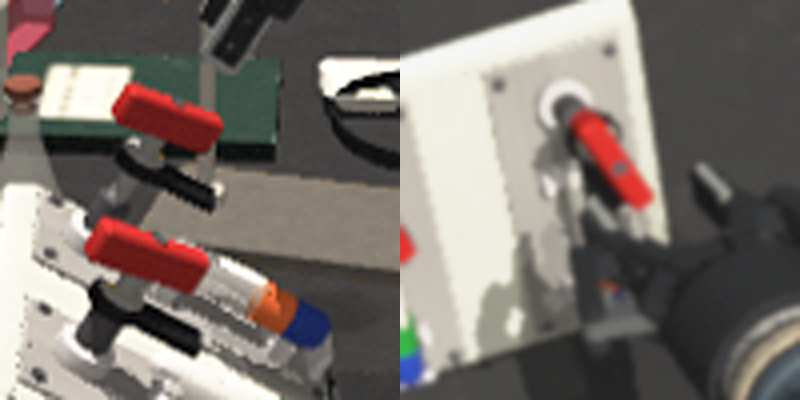

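Call:
{"api": "drive_tool", "payload": {
  "motion": [-50,0,0,0,0,0,50,-95,0,20,0,0,0,50,-95,0,46,0,0,0,50,-95,0,65,0,0,0,50,-95,0,80,0,0,0,50,-95,0,80,0,0,0,50]
}}

```text
t: 14.68
tcp_pos: [0.5124, 0.0059, 0.1139]
tool_rot: [0.957, 0.133, 0.256, -0.035]
force: [-0.5, 0.7, 0.2]
finger_gap: 0.586
```

```bash
python3 f.py;  python3 look.py a7 "[0,0,.04]"; python3 - <<'E'
from plan import *
for z in(.033,):print([a.round(1) for a in rel(SW([-.010,-.0,z]),toolrot(0))])
E
```

```text
t 14.68 g [-10.6   0.6  75.2] ang 0.09 tilt 0.05 F [-0.2 -0.8 -0.3] M [-0.065 -0.253 -0.024] q [-0.4   0.55  2.19  1.65  0.32 -0.68] gap 0.586
t 14.68 grasp in station [-10.6   0.6  75.2] q [-0.4   0.55  2.19  1.65  0.32 -0.68] F [-0.21 -0.77 -0.31] M [-0.065 -0.253 -0.024] gap 0.586
[array([ 0.2,  0.5, 43.2]), array([ 0.1, -0.1,  0.1])]
```

View pics/a7.png

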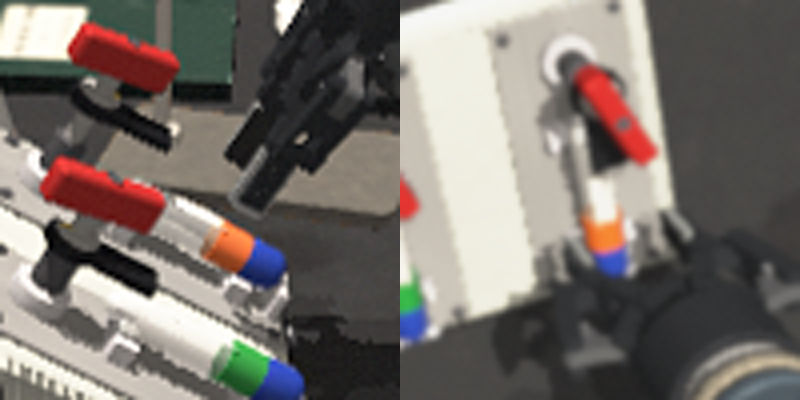

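Call:
{"api": "drive_tool", "payload": {
  "motion": [0,0,12,0,0,0,50,0,0.5,24,0,0,0,50,0,0.5,36,0,0,0,50,0,0.5,43,0,0,0,50,0,0.5,43,0,0,0,50]
}}

```text
t: 15.4
tcp_pos: [0.5333, 0.0111, 0.0783]
tool_rot: [0.956, 0.134, 0.258, -0.034]
force: [-0.7, -0.6, 0.7]
finger_gap: 0.587
```

```bash
python3 f.py;  python3 look.py a8 "[0,0,.04]"
```

```text
t 15.4 g [-9.8 -0.1 33.6] ang 0.16 tilt 0.17 F [-0.4  0.4 -1. ] M [-0.01  -0.285 -0.038] q [-0.36  0.65  2.16  1.9   0.32 -0.92] gap 0.587
t 15.4 grasp in station [-9.8 -0.1 33.6] q [-0.36  0.65  2.16  1.9   0.32 -0.92] F [-0.4   0.36 -1.01] M [-0.01  -0.285 -0.038] gap 0.587
```

View pics/a8.png

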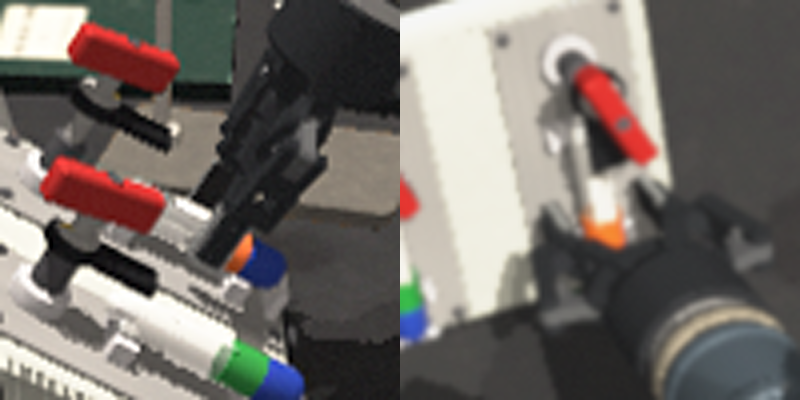

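Fingers straddle the tube between the saddles. Close.

Call:
{"api": "drive_tool", "payload": {
  "motion": [0,0,0,0,0,0,15,0,0,0,0,0,0,15,0,0,0,0,0,0,15,0,0,0,0,0,0,15],
  "force": 30
}}

```text
t: 16.0
tcp_pos: [0.533, 0.011, 0.0791]
tool_rot: [0.956, 0.133, 0.258, -0.034]
force: [-2.6, -1.3, 6.0]
finger_gap: 0.282
```

```bash
python3 f.py
```

```text
t 16.0 g [-9.7 -0.1 34.5] ang 0.15 tilt 0.23 F [ 0.6  0.6 -6.6] M [-0.059 -0.109 -0.029] q [-0.36  0.65  2.16  1.9   0.32 -0.92] gap 0.282
```

Call:
{"api": "drive_tool", "payload": {
  "motion": [0,0,-4,0,0,0,15,0,0,-8,0,0,0,15,0,0,-12,0,0,0,15,0,0,-15.5,0,0,0,15,0,0,-15.5,0,0,0,15]
}}

```text
t: 16.62
tcp_pos: [0.5254, 0.0089, 0.0928]
tool_rot: [0.956, 0.134, 0.258, -0.034]
force: [-0.2, 0.6, -0.2]
finger_gap: 0.281
```

```bash
python3 f.py;  python3 look.py a9 "[0,0,.04]"
```

```text
t 16.62 g [-9.6 -0.1 50.3] ang 0.16 tilt 0.24 F [-0.2 -0.7  0.1] M [ 0.026 -0.264  0.036] q [-0.37  0.61  2.18  1.81  0.32 -0.84] gap 0.281
t 16.62 grasp in station [-9.6 -0.1 50.3] q [-0.37  0.61  2.18  1.81  0.32 -0.84] F [-0.16 -0.66  0.14] M [ 0.026 -0.264  0.036] gap 0.281
```

View pics/a9.png

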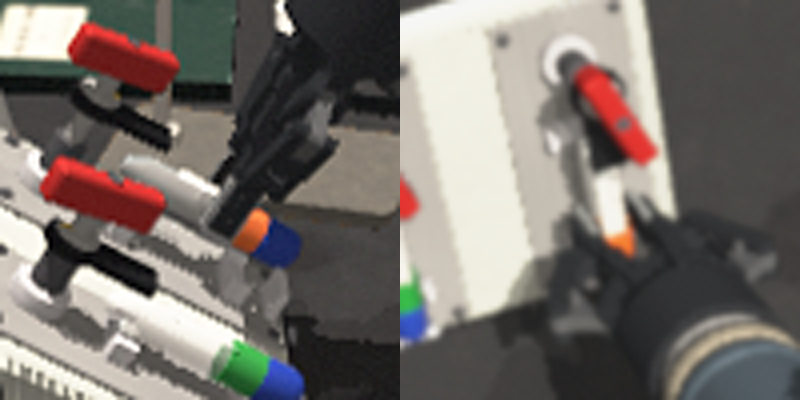

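Call:
{"api": "drive_tool", "payload": {
  "motion": [-8,0,0,0,0,0,15,-16,0,0,0,0,0,15,-24,0,0,0,0,0,15,-32,0,0,0,0,0,15,-38,0,0,0,0,0,15,-38,0,0,0,0,0,15]
}}

```text
t: 17.48
tcp_pos: [0.4936, -0.0002, 0.0731]
tool_rot: [0.956, 0.133, 0.258, -0.034]
force: [-0.3, 0.6, 0.1]
finger_gap: 0.284
```

```bash
python3 f.py;  python3 look.py b1 "[0,0,.04]"
```

```text
t 17.48 g [-48.1  -0.1  49.7] ang 0.09 tilt 0.18 F [-0.  -0.6 -0.1] M [-0.039 -0.206 -0.01 ] q [-0.43  0.67  2.26  2.1   0.39 -1.2 ] gap 0.284
t 17.48 grasp in station [-48.1  -0.1  49.7] q [-0.43  0.67  2.26  2.1   0.39 -1.2 ] F [-0.05 -0.64 -0.15] M [-0.039 -0.206 -0.01 ] gap 0.284
```

View pics/b1.png

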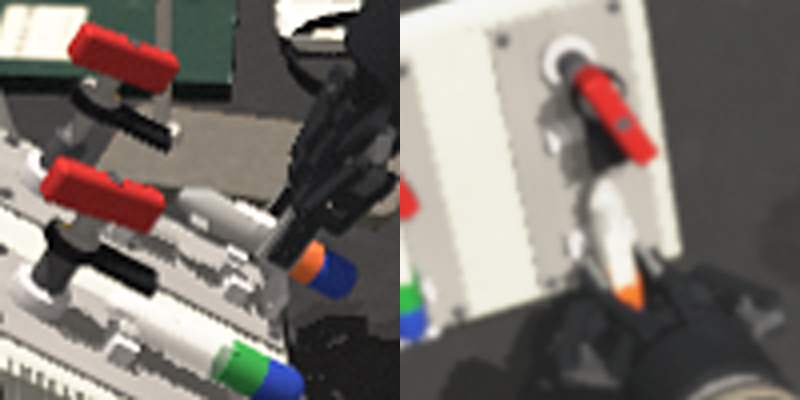

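Call:
{"api": "drive_tool", "payload": {
  "motion": [-5,0,-15,0,0,0,15,-5,0,-35,0,0,0,15,-5,0,-55,0,0,0,15,-5,0,-80,0,0,0,15,-5,0,-80,0,0,0,15]
}}

```text
t: 18.2
tcp_pos: [0.4516, -0.0124, 0.1414]
tool_rot: [0.956, 0.134, 0.259, -0.033]
force: [0.4, -0.3, 0.2]
finger_gap: 0.279
```

```bash
python3 f.py; cat > tr.py <<'E'
from plan import *
C=np.mean([[.6149,.4418],[.5893,.3236],[.4037,.3671],[.4314,.4842]],0)
d=np.array([.6149+.5893-.4037-.4314,.4418+.3236-.3671-.4842]);ty=np.arctan2(d[1],d[0]);print(C,np.rad2deg(ty))
def down(yaw):
    x=np.array([np.cos(yaw),np.sin(yaw),0]);z=np.array([0,0,-1.]);return R.from_matrix(np.c_[x,np.cross(z,x),z])
Rt=down(ty);gt=np.r_[C-.0097*Rt.apply([1,0,0])[:2],0]
E
python3 - <<'E'
from tr import *
print([a.round(1) for a in rel([.45,.03,.27],down(.27))])
print([a.round(1) for a in rel(gt+[0,0,.27],Rt)])
E
```

```text
t 18.2 g [-52.   -0.4 130.8] ang 0.23 tilt 0.43 F [ 0.3  0.4 -0.1] M [ 0.033 -0.28   0.041] q [-0.53  0.45  2.32  1.61  0.37 -0.78] gap 0.279
[0.509825 0.404175] -13.10113967698033
[array([ 64.3, -40.5, -90. ]), array([  0.3, -30.3,   0.5])]
[array([ 195.9, -388.8,  -15.5]), array([ -7.3, -29.8,  28.4])]
```

Call:
{"api": "drive_tool", "payload": {
  "motion": [11,-7,-15,0,-5,0,15,22,-14,-30,0,-10,0,15,32,-20,-45,0,-15,0,15,43,-27,-60,0,-20,0,15,54,-34,-75,0,-25,0,15,64,-40,-90,0,-30,0.5,15,64,-40,-90,0,-30,0.5,15]
}}

```text
t: 19.08
tcp_pos: [0.4502, 0.0297, 0.2527]
tool_rot: [0.991, 0.133, 0.003, 0.002]
force: [0.3, 0.1, -1.7]
finger_gap: 0.279
```

```bash
python3 f.py; python3 - <<'E'
from tr import *
print([a.round(1) for a in rel([.45,.03,.27],down(.27))])
print([a.round(1) for a in rel(gt+[0,0,.27],Rt)])
E
```

```text
t 19.07 g [ 21.8  40.5 219.6] ang -0.53 tilt 29.66 F [ 0.3 -0.1  1.7] M [ 0.011  0.008 -0.049] q [-0.18  0.26  1.83 -0.    1.05  1.12] gap 0.279
[0.509825 0.404175] -13.10113967698033
[array([-0.1, -0.4,  1.4]), array([ 0.3, -0.3, -0.1])]
[array([ 147.9, -350. ,    0.6]), array([ 0.2, -0.4, 28.4])]
```

Call:
{"api": "drive_tool", "payload": {
  "motion": [21,-50,0,0,0,4,15,42,-100,0,0,0,8,15,63,-150,0,0,0,12,15,85,-200,0,0,0,16,15,106,-250,0,0,0,20,15,127,-300,0,0,0,24,15,148,-350,0,0,0,28.4,15,148,-350,20,0,0,28.4,15]
}}

```text
t: 20.08
tcp_pos: [0.5009, 0.4123, 0.2316]
tool_rot: [0.994, -0.111, 0.004, -0.002]
force: [0.2, -1.2, -0.3]
finger_gap: 0.279
```

```bash
python3 f.py; python3 - <<'E'
from tr import *
print([a.round(1) for a in rel(gt+[0,0,.07],Rt)])
E
```

```text
t 20.07 g [143.6 394.8 125. ] ang -31.95 tilt 29.49 F [0.4 1.1 0.3] M [-0.068 -0.055  0.011] q [ 0.52  0.56  1.38 -0.    1.2   2.31] gap 0.279
[0.509825 0.404175] -13.10113967698033
[array([ -0.6,   6.6, 180.3]), array([-0.2, -0.4,  0.4])]
```

Call:
{"api": "drive_tool", "payload": {
  "motion": [-0.5,3,40,0,0,0,15,-0.5,6.5,85,0,0,0,15,-0.5,6.5,130,0,0,0,15,-0.5,6.5,170,0,0,0,15,-0.5,6.5,175,0,0,0,15,-0.5,6.5,175,0,0,0,15]
}}

```text
t: 20.82
tcp_pos: [0.5004, 0.4071, 0.0564]
tool_rot: [0.994, -0.11, 0.004, -0.002]
force: [1.3, -0.4, 0.3]
finger_gap: 0.28
```

```bash
python3 look.py b2 "[.51,.404,.05]" -1 w; python3 - <<'E'
from tr import *
print([a.round(1) for a in rel(gt+[0,0,.029],Rt)])
E
```

```text
t 20.82 grasp in station [ 54.4 389.9 -25.8] q [ 0.51  0.77  1.51 -0.    0.85  2.3 ] F [ 1.33  0.14 -0.27] M [ 0.016 -0.019  0.03 ] gap 0.28
[0.509825 0.404175] -13.10113967698033
[array([-1.3,  1.6, 47.9]), array([-0.4, -0.6,  0.4])]
```

View pics/b2.png

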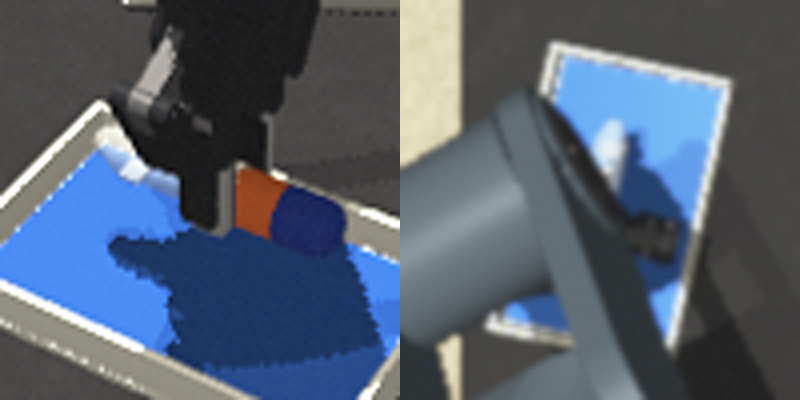

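Call:
{"api": "drive_tool", "payload": {
  "motion": [-1,1.5,15,0,0,0,15,-1,1.5,30,0,0,0,15,-1,1.5,42,0,0,0,15,-1,1.5,45,0,0,0,15,-1,1.5,45,0,0,0,15]
}}

```text
t: 21.55
tcp_pos: [0.5006, 0.4063, 0.0126]
tool_rot: [0.994, -0.11, 0.005, -0.003]
force: [0.0, 0.4, -0.4]
finger_gap: 0.283
```

```bash
python3 f.py; python3 look.py b3 "[.51,.404,.02]" -1 w
```

```text
t 21.55 g [ 32.4 389.1 -63.7] ang -31.9 tilt 29.36 F [-0.1 -0.4  0.4] M [-0.064 -0.001 -0.014] q [ 0.51  0.84  1.52 -0.    0.77  2.3 ] gap 0.283
t 21.55 grasp in station [ 32.4 389.1 -63.7] q [ 0.51  0.84  1.52 -0.    0.77  2.3 ] F [-0.06 -0.38  0.35] M [-0.064 -0.001 -0.014] gap 0.283
```

View pics/b3.png

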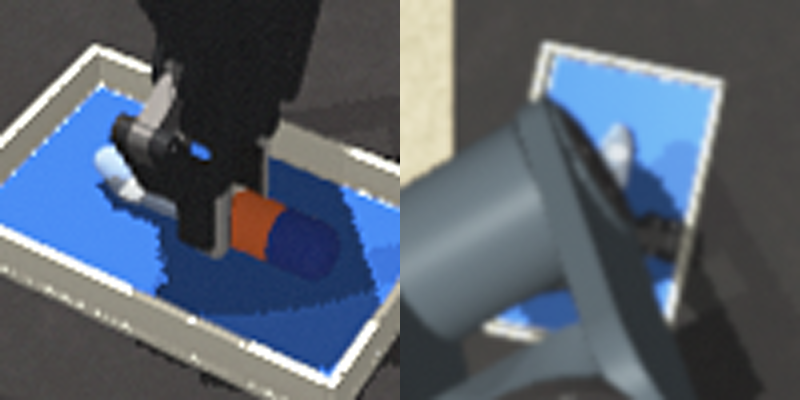

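Not touching yet; lower in 1 mm steps.

Call:
{"api": "drive_tool", "payload": {
  "motion": [0,0,1,0,0,0,15,0,0,2,0,0,0,15,0,0,2,0,0,0,15]
}}

```text
t: 22.02
tcp_pos: [0.5012, 0.4067, 0.0116]
tool_rot: [0.994, -0.11, 0.006, -0.003]
force: [0.1, -0.1, -1.3]
finger_gap: 0.278
```

Call:
{"api": "drive_tool", "payload": {
  "motion": [0,0,1,0,0,0,15,0,0,1,0,0,0,15]
}}

```text
t: 22.28
tcp_pos: [0.5013, 0.4067, 0.0112]
tool_rot: [0.994, -0.11, 0.006, -0.003]
force: [-0.0, -1.7, 5.0]
finger_gap: 0.289
```

Tube is down (5 N of support). Release and withdraw.

Call:
{"api": "drive_tool", "payload": {
  "motion": [0,0,0,0,0,0,45,0,0,0,0,0,0,45,0,0,0,0,0,0,45,0,0,-20,0,0,0,45,0,0,-60,0,0,0,45,0,0,-120,0,0,0,45,0,0,-170,0,0,0,45,-80,0,-170,0,0,0,45]
}}

```text
t: 23.28
tcp_pos: [0.4454, 0.4219, 0.1877]
tool_rot: [0.993, -0.113, 0.013, -0.009]
force: [-0.8, 1.5, 0.7]
finger_gap: 0.53
```

Call:
{"api": "drive_tool", "payload": {
  "motion": [-60,0,0,0,0,0,45,-60,60,0,0,0,0,45,-60,110,0,0,0,0,45,-60,110,0,0,0,0,45,-60,110,0,0,0,0,45]
}}

```text
t: 23.9
tcp_pos: [0.3636, 0.3289, 0.1853]
tool_rot: [0.993, -0.113, 0.014, -0.01]
force: [0.2, 0.5, 0.5]
finger_gap: 0.532
```

```bash
python3 f.py; python3 look.py b4 "[.51,.404,.02]" -1 w;python3 look.py b5 "[.04,0.06,.06]"
```

```text
t 23.9 g [-14.  351.8 162.5] ang -31.96 tilt 28.03 F [ 0.1 -0.5 -0.5] M [-0.004 -0.055  0.013] q [ 0.51  0.4   1.84 -0.    0.86  2.31] gap 0.532
t 23.9 grasp in station [-14.  351.8 162.5] q [ 0.51  0.4   1.84 -0.    0.86  2.31] F [ 0.09 -0.5  -0.47] M [-0.004 -0.055  0.013] gap 0.532
t 24.0 grasp in station [-14.1 352.2 162. ] q [ 0.51  0.41  1.84 -0.    0.86  2.31] F [-0.08  0.62 -0.36] M [ 0.014  0.027 -0.001] gap 0.531
```

View pics/b4.png

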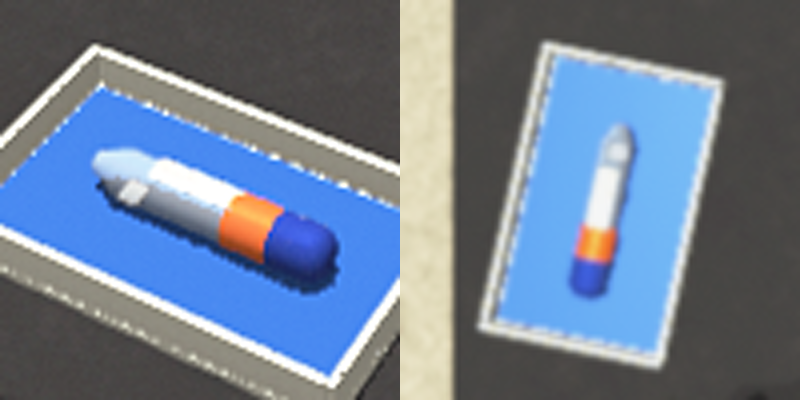

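View pics/b5.png

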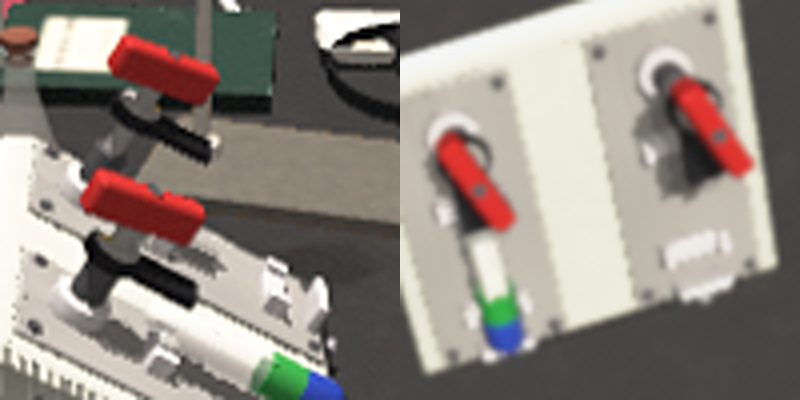

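The orange tube lies flat in the middle of the tray: its ends are at about (622,125) and (588,295), and the tray's middle is at about (602,203). The green tube is in its seat with its keeper down, and the arm is clear.

```bash
python3 -c "
from station import manip
print(manip.sign_off())"
```

```text
the job is handed in; nothing more can be done
None
```

I took the orange-banded tube off the mixer and laid it in the white tray. The job was handed in at about 24 s of the 72 s allowed; no verdict was reported.

- **Finding the thread:** The orange tube was on the right-hand station. Turned anticlockwise, its handle only wound up the spring, reaching 0.41 N m at about 9°. Turned clockwise, the torque levelled off at about 0.2 N m and the handle rose, so this station has the left-hand thread.
- **Raising the keeper:** I unscrewed it in two grasps, about 178° in all, and the handle rose about 20 mm. The estimated twist off the pointer stayed under about 9°. I stopped there without feeling for the upper stop, so "all the way up" rests on the angle and the rise.
- **Moving the tube:** I lifted it about 16 mm squarely and drew it about 40 mm down the slope. I then carried it over the mixer, lowered it until the floor pushed back with about 5 N, and let go.

The last pictures show the tube lying flat, a few millimetres from the tray's middle. The green tube is untouched in its seat with its keeper down, and the arm is clear of everything. The loosening torque I felt was a little above the stated 0.15 N m at first, 0.20 to 0.22 N m, and later fell to about 0.15. No check failed.

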